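# Set the stop of a nail-tip length gauge and lock it

## Robot

A 6-joint arm with a two-finger parallel gripper is mounted at the origin on the work surface; the furniture and walls round the work are solid. World frame = base frame: x ahead of the robot, y to its left, z up, the work surface at z = 0. Lengths are in mm, angles in degrees, forces in N, time in s.
With the tool pointing down it reaches from about 300 to 850 mm from the base axis. Payload 4.2 kg.
Tool frame: the origin (TCP) lies on the centre line of the jaws, within the pads' length; the fingertips stand 8 mm ahead of it and the grasp point (between the pads) lies 11 mm behind it; z points along the fingers, y is the line along which they close (so a half turn about z gives the same grasp; the last joint's range is limited). The gripper opens to 91 mm and grips with 3 to 60 N. Pads are 32 mm wide; open, the fingers measure 118 mm over their backs; the gripper's body (76 mm by 178 mm) begins 60 mm behind the grasp point.
Start: joints at [-74.026, 18.312, 89.639, -0, 72.044, -1.146], TCP at [169.268, -549.537, 221.976] pointing down, gripper open.
Joint ranges: [-177.97, 177.97], [-48.28, 115.42], [12.27, 149.76], [-77.06, 257.06], [2.81, 150.46], [-146.56, 146.56]. Speed limits (degrees/s): [147.25, 147.25, 180, 180, 180, 180].

## Interface

Orientations are given as [roll, pitch, yaw] about the fixed x, y, z axes, in that order (R = Rz(yaw) Ry(pitch) Rx(roll)).
In Python, from workcell import telemetry, eyes, ticket gives the robot as it stands. The module is installed in compiled form; this text tells all that it offers.
- The arm moves only by the shell command python3 -m crank 'ROWS' [OPENING] [FORCE]. ROWS is JSON, a list of rows, each an object of numbers: "dx", "dy", "dz": the shift along the world's x, y, z normalised to -1 to 1, where 1 is 80 cm; "yaw": the turn about the world's z normalised to -1 to 1, where 1 is 5 degrees. A call has 1 to 10 rows; each row shifts and turns the commanded pose from where the row before left it; what a row does not reach is not made up. A row lasts 1/8 s, in which the tool goes at most 62.5 mm and 10.7 degrees, less where a joint would pass 70% of its speed; a pose out of reach is approached as far as the arm can. A call with a number of a shift or a turn outside -1 to 1 is refused whole. A call with a gripper value outside its range is refused whole. OPENING is the opening, from 0 (shut) to 1 (fully open), set as the call begins (- or left out, the last holds). The fingers move at their own pace and stop on an object; FORCE is the grip in N (left out, the last holds). Time passes only in rows, so rows that do not move let the fingers close. It gives the time, the measured TCP pose, the force, the opening and the grip force at its end, in the units of the state.
- telemetry.state(): the state, without advancing time (a new reading comes with each control period).
- eyes.grab_frame(name): name is "side" or "top"; returns the picture (420x560x3 uint8, red, green, blue); there is no depth.
- eyes.calibration(name): a dict with "camera_matrix" (3x3 intrinsics, pixels), "world_from_camera" (4x4, takes a point from camera to world coordinates). Camera axes: x right, y down, z forward; pixel columns grow to the right and rows downward; lengths in mm; the calibration is good to about 2 mm. A picture is of the moment at which its call begins. calibration takes no time and is no camera call.
- ticket.job_done(): hands the job in; it is judged then, once.
The state is a dict: "time_s": time; "qpos": joint angles; "qvel": joint speeds; "effort": joint torques, N m; "ee_pos": TCP position; "ee_rot": TCP orientation; "force": force on the tool from outside, world axes, zero at the start; "torque": the same for the moment, N m; "gripper_width": finger opening in mm; "gripper_force": force on a finger pad.
Only numpy, scipy, OpenCV 4.12 (cv2) and the standard library are available. Lean on these libraries where they do the work, as an engineer would, in place of code of your own. Each camera call takes 0.05 s, during which the arm holds its last target. There are 200 camera calls.

## Task

On the nail-tip length gauge, nudge the stiff pink stop along gently, in small taps on its back end, until its black pointer stands within the width of the green marker, never pushing it past the marker. Then press the black pin on top of the stop down flush with its white collar to lock it, leave the stop at the marker, and do not knock over or shift the polish bottle, the pigment jar or the buffer block.

Things in the scene. Friction and masses are not known exactly. Their poses are not given: they have to be found in the camera images.
- gauge: Gauge bed fixed to the table: aluminium plate 120 mm (its x) by 250 mm (its y), plate top 10 mm above the table, a rail 16 mm wide and 16 mm high along each long side; white end block with practice nail tips at its +y end (from y = +101 mm, top at 41 mm). Origin: centre of its underside, on the table. The stop slides along its +y, which points roughly to the robot's left; turned by up to 0.35 rad about the vertical.
- stop (a joint): Travel of the pink stop along the gauge's +y in m (0 = back end, limit 0.13); starts near 0 to 0.02. A solid block 84 mm (x) by 70 mm (y), underside 10.5 mm and top 36 mm above the table. Stiff sliding friction, about 7 N: it moves only while pushed and stays where it is left. Too wide to grip; push its back (-y) end. Keep it slower than 0.2 m/s.
- push_face (a point): Middle of the stop's flat black-padded back (-y) end face, 26.5 mm above the table; the face is 84 mm wide and free from 12 to 36 mm height. Push here toward the gauge's +y. It moves with the stop.
- pointer (a point): Tip of the stop's thin black pointer (2 mm wide along y) at the far (+x) side of the stop, 19 mm above the table; moves with the stop. It lies 60 mm ahead (+y) of the push face. It carries on as a black line across the top of the stop (that line is 3 mm wide).
- mark (a point): Centre of the green marker, a clip 10 mm wide along the gauge's y with an upright tab 40 mm above the table, fixed on the far (+x) rail, 30 to 110 mm ahead (+y) of the pointer at the start. Its axes are parallel to the gauge's. The pointer is on the mark when both have the same position along the gauge's y (band +-5 mm).
- pin_top (a point): Centre of the top of the black lock pin, 14 mm in diameter, standing upright in the middle of the stop's top, in a white collar 30 mm across (collar top 38.5 mm above the table). At the start the pin top is 10 mm above the collar, 48.5 mm above the table.
- pin (a joint): How far the lock pin is pressed, m: 0 = up (10 mm proud), 0.010 = flush with its collar. Resists with about 5 N and stays where it is left.
- polish_red: Bystander: red nail polish bottle with black cap, 27x34x74 mm, standing left of the gauge. Origin: centre of its underside.
- pigment: Bystander: pigment jar with black lid, 32 mm across, 23 mm high, left of the gauge. Origin: centre of its underside.
- buffer: Bystander: pale lilac buffer block 26x93x25 mm lying left of the gauge. Origin: centre of its underside.

How it is judged:
By the outcome, as a careful person would: the job done as asked, in the order asked, and still so for the second after the job is handed in, with the robot touching nothing.
It also fails if it takes over 56 s, if anything falls off the work surface, if the arm or the gripper's body presses on something with over 40 N, if the wrist force passes 120 N, or if a joint passes its speed limit or range.

## Working session

There is one attempt and no reset: what is moved stays moved. The work goes in short steps, Python scripts to look and compute and a shell command to move; the robot and the scene stay as the last step left them, time stands still between calls to the robot, and variables do not carry over. Pictures are saved under pics/ and viewed, at most 10 in all, crops included, and the job is handed in when it is done.

```bash
mkdir -p pics; python3 - <<'E'
from workcell import telemetry, eyes
import cv2,numpy as np
a=[eyes.grab_frame(n) for n in("top","side")]
for n,i in zip(("top","side"),a):
    cv2.imwrite(f"pics/{n}0.png",cv2.cvtColor(i,cv2.COLOR_RGB2BGR))
    c=eyes.calibration(n);print(n,np.round(c["camera_matrix"],1).tolist(),np.round(c["world_from_camera"],3).tolist())
s=telemetry.state();print(s["time_s"],s["ee_pos"],s["ee_rot"],s["force"],s["gripper_width"])
E
```

```text
top [[465.1, 0.0, 278.2], [0.0, 465.1, 212.1], [0.0, 0.0, 1.0]] [[0.012, -0.985, 0.171, 335.265], [-1.0, -0.012, 0.001, 93.088], [0.001, -0.171, -0.985, 1030.751], [0.0, 0.0, 0.0, 1.0]]
side [[442.7, 0.0, 281.9], [0.0, 442.7, 211.2], [0.0, 0.0, 1.0]] [[-0.31, 0.459, -0.833, 1289.122], [0.951, 0.148, -0.272, 345.658], [-0.002, -0.876, -0.482, 522.998], [0.0, 0.0, 0.0, 1.0]]
0.1 [ 169.14084108 -549.11229977  221.22816034] [-1.79912238e+02 -3.18958297e-04  1.71218285e+01] [0.54201937 0.04946528 0.05148478] 91.42761922716404
```

View pics/top0.png

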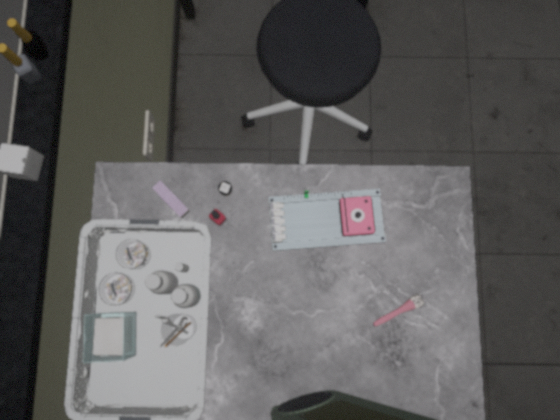

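View pics/side0.png

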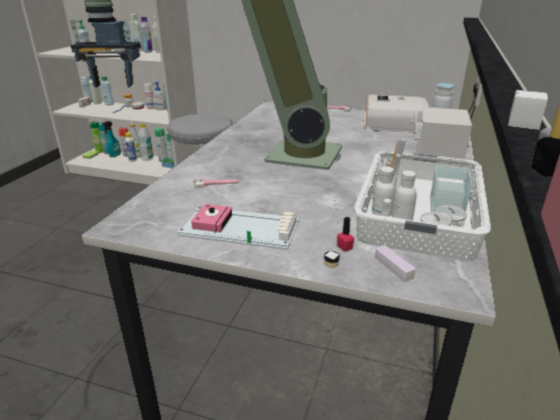

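The top view shows the gauge at cols 270–385, rows 190–248, with the stop's pin at about (357,215) and the green tab at (306,194). The bystanders sit at cols 153–232, well to the left of it. The side view shows the tab at (249,236) and the pin at about (211,211).

```bash
cat > h.py <<'E'
import cv2,numpy as np
from workcell import telemetry, eyes
def grab(n,f):
    i=eyes.grab_frame(n); cv2.imwrite(f"pics/{f}.png",cv2.cvtColor(i,cv2.COLOR_RGB2BGR)); return i
def ray(n,p):
    c=eyes.calibration(n);T=c["world_from_camera"]
    return T[:3,3],T[:3,:3]@np.linalg.solve(c["camera_matrix"],[p[0],p[1],1])
def onz(n,p,z):
    o,d=ray(n,p);return o+d*(z-o[2])/d[2]
def tri(pt,ps):
    A=np.zeros((3,3));b=np.zeros(3)
    for n,p in(("top",pt),("side",ps)):
        o,d=ray(n,p);d=d/np.linalg.norm(d);M=np.eye(3)-np.outer(d,d);A+=M;b+=M@o
    return np.linalg.solve(A,b)
def blob(m,roi):
    x0,y0,x1,y1=roi;k=np.zeros(m.shape,np.uint8);k[y0:y1,x0:x1]=m[y0:y1,x0:x1]
    n,l,s,c=cv2.connectedComponentsWithStats(k)
    j=1+np.argmax(s[1:,4]);return c[j],s[j],(l==j).astype(np.uint8)
def masks(i):
    h=cv2.cvtColor(i,cv2.COLOR_RGB2HSV);H,S,V=[h[...,k].astype(int) for k in range(3)]
    return dict(green=((H>45)&(H<85)&(S>110)).astype(np.uint8),pink=((H>160)&(S>90)&(V>90)).astype(np.uint8),plate=((H>80)&(H<115)&(S>18)&(V>120)).astype(np.uint8))
E
python3 - <<'E'
from h import *
np.set_printoptions(precision=1,suppress=True)
R={"top":(260,180,395,255),"side":(175,195,305,250)}
I={n:cv2.cvtColor(cv2.imread(f"pics/{n}0.png"),cv2.COLOR_BGR2RGB) for n in R}
for n in R:
    m=masks(I[n])
    for k in m:
        c,s,b=blob(m[k],R[n]);print(n,k,c,s)
        if n=="top" and k!="green":
            ct=max(cv2.findContours(b,0,2)[0],key=cv2.contourArea)
            q=cv2.boxPoints(cv2.minAreaRect(ct));z=36 if k=="pink" else 16
            w=np.array([onz(n,p,z) for p in q]);print(w[:,:2].tolist(),np.linalg.norm(w-np.roll(w,1,0),axis=1),"ctr",w.mean(0))
g={n:blob(masks(I[n])["green"],R[n])[0] for n in R}
print("green tri",tri(g["top"],g["side"]),onz("top",g["top"],33))
x=np.hstack([cv2.resize(I["top"][180:258,262:394],None,fx=3,fy=3,interpolation=2),cv2.resize(I["side"][195:273,175:307],None,fx=3,fy=3,interpolation=2)])
cv2.imwrite("pics/crop0.png",cv2.cvtColor(x,cv2.COLOR_RGB2BGR))
E
```

```text
top green [305.7 195. ] [305 194   3   3   7]
top pink [341.5 208.9] [341 206   3   6   8]
[[521.7075155544286, -39.00419960488534], [523.278935379075, -42.77288392569835], [512.2805099923055, -46.99099450525753], [510.7149074398183, -43.22822000725094]] [11.8  4.1 11.8  4.1] ctr [517. -43.  36.]
top plate [306.  197.2] [303 195   7   5  11]
[[550.9936777311617, 38.91176990136948], [551.1537437035638, 25.539121888229232], [542.0598940713015, 25.536041006353912], [541.9002318134825, 38.888609071748334]] [ 9.1 13.4  9.1 13.4] ctr [546.5  32.2  16. ]
side green [248.8 236.2] [247 231   5  11  33]
side pink [210.5 218.5] [192 205  39  26 608]
side plate [251. 231.] [251 231   1   1   1]
green tri [550.3  31.7  22.1] [547.5  33.9  33. ]
```

View pics/crop0.png

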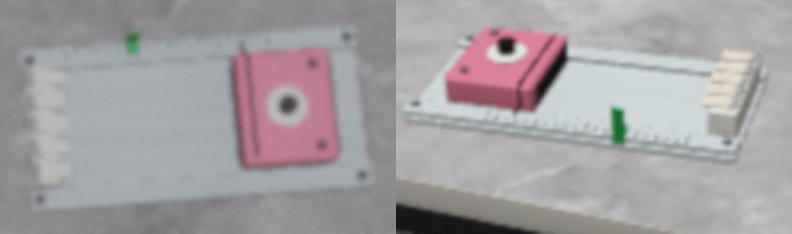

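The crop shows the plate screws at crop px (28,60), (347,36), (362,174) and (39,199). The pin and collar are at (288,105), the pointer line runs (243,45)–(257,155), and the green tab is at (133,43).

```bash
cat >> h.py <<'E'
def measure(i,s=None,roi=(325,190,380,242)):
    h=cv2.cvtColor(i,cv2.COLOR_RGB2HSV).astype(int);H,S,V=h[...,0],h[...,1],h[...,2]
    c,st,b=blob((((H>155)|(H<6))&(S>60)).astype(np.uint8),roi)
    ct=max(cv2.findContours(b,0,2)[0],key=cv2.contourArea)
    return c,st,cv2.minAreaRect(cv2.convexHull(ct))
E
python3 - <<'E'
from h import *
np.set_printoptions(precision=1,suppress=True)
i=cv2.cvtColor(cv2.imread("pics/top0.png"),cv2.COLOR_BGR2RGB)
f=lambda x,y:(262+(x-1)/3,180+(y-1)/3)
sc=np.array([onz("top",f(*p),16) for p in((28,60),(347,36),(362,174),(39,199))])
print("screws",sc.tolist()); 
d=(sc[0]-sc[1]+sc[3]-sc[2])[:2];u=d/np.linalg.norm(d);v=np.array([u[1],-u[0]]);print("u",u,np.degrees(np.arctan2(-u[0],u[1])),np.linalg.norm(d)/2,"ctr",sc.mean(0))
c,s,r=measure(i);q=cv2.boxPoints(r);w=np.array([onz("top",p,36) for p in q]);print("stop rect",w[:,:2].tolist(),np.linalg.norm(w-np.roll(w,1,0),axis=1),"ctr",w.mean(0))
e=w[1]-w[0];print("rect ang",np.degrees(np.arctan2(e[1],e[0]))%90)
# pin: dark in the rectangle near 358,215
p=i[205:226,347:369].astype(int);V=p.max(2)
m=((V<110)).astype(np.uint8);c1,s1,_=blob(m,(5,5,17,16));pp=c1+[347,205];pin=onz("top",pp,48.5);print("pin px",pp,s1,pin)
mw=((V-p.min(2)<60)).astype(np.uint8);c2,s2,_=blob(mw,(2,2,20,19));print("collar",c2+[347,205],s2,onz("top",c2+[347,205],38.5))
hs=cv2.cvtColor(i,cv2.COLOR_RGB2HSV).astype(int);g=((hs[...,0]>45)&(hs[...,0]<85)&(hs[...,1]>60)).astype(np.uint8);cg,sg,_=blob(g,(295,185,318,205));G=onz("top",cg,35);print("green",cg,sg,G)
col=onz("top",c2+[347,205],38.5)
G2=tri(cg,(248.8,236.2));print("G tri",G2)
sb=tri(f(248,97),(0,0)) if 0 else None
for nm,P in(("rect",w.mean(0)),("pin",pin),("collar",col)):
  for g in(G,G2):print(nm,"along",(g-P)[:2]@u,"gap to go",(g-P)[:2]@u-25,"across",(g-P)[:2]@v)
L0,L1=onz("top",f(243,45),36),onz("top",f(257,155),36);L=(L0+L1)/2;print("line",L0,L1,"togo",(G-L)[:2]@u,"line ahead of pin",(L-col)[:2]@u)
E
```

```text
screws [[539.536234605812, 110.07253706758453, 16.0], [560.5800993965318, -126.98304475371933, 16.0], [457.44577970546067, -135.39404217103333, 16.0], [436.3303114788454, 100.57592698588005, 16.0]]
u [-0.1  1. ] 5.093141553235456 237.45030071507202 ctr [498.5 -12.9  16. ]
stop rect [[540.2037138854224, -37.878471888437474], [548.5413748730667, -107.80993635607905], [465.2088948795472, -114.54245544827293], [457.099796567, -45.58237734935045]] [83.5 70.4 83.6 69.4] ctr [502.8 -76.5  36. ]
rect ang 6.79906187476243
pin px [357.5 214.5] [ 9  8  4  4 16] [502.8 -76.2  48.5]
collar [357.1 214.8] [  2   2  17  17 226] [503.8 -77.   38.5]
green [305.7 194.1] [304 191   4   7  25] [549.1  34.1  35. ]
G tri [552.1  32.1  23.2]
rect along 105.9732659578719 gap to go 80.9732659578719 across 55.94597985450921
rect along 103.74939915010644 gap to go 78.74939915010644 across 58.755403351118304
pin along 105.72607611848296 gap to go 80.72607611848296 across 55.874884352373236
pin along 103.5022093107175 gap to go 78.5022093107175 across 58.68430784898232
collar along 106.60133575332159 gap to go 81.60133575332159 across 54.97281903023835
collar along 104.37746894555612 gap to go 79.37746894555612 across 57.78224252684744
line [548.5 -46.7  36. ] [467.9 -55.8  36. ] togo 81.3496127869022 line ahead of pin 25.25172296641939
```

```bash
python3 -m crank '[{"dx":0.0425,"dy":0.05,"dz":-0.0125,"yaw":-0.24},{"dx":0.0425,"dy":0.05,"dz":-0.0125,"yaw":-0.24},{"dx":0.0425,"dy":0.05,"dz":-0.0125,"yaw":-0.24},{"dx":0.0425,"dy":0.05,"dz":-0.0125,"yaw":-0.24},{"dx":0.0425,"dy":0.05,"dz":-0.0125,"yaw":-0.24},{"dx":0.0425,"dy":0.05,"dz":-0.0125,"yaw":-0.24},{"dx":0.0425,"dy":0.05,"dz":-0.0125,"yaw":-0.24},{"dx":0.0425,"dy":0.05,"dz":-0.0125,"yaw":-0.24},{"dx":0.0425,"dy":0.05,"dz":-0.0125,"yaw":-0.24},{"dx":0.0425,"dy":0.05,"dz":-0.0125,"yaw":-0.24}]' 0 20; python3 -m crank '[{},{},{}]'
```

```text
time_s: 1.35
ee_pos: [510.0, -148.0, 121.4]
ee_rot: [180.0, 0.0, 5.1]
force: [0.6, -1.6, -0.7]
gripper_width: 0.5
gripper_force: 0.0validation failed for argument at $[0]...
```

```bash
python3 -m crank '[{"dz":-0.0375,"dy":-0.006},{"dz":-0.0375},{"dz":-0.0375},{"dx":0},{"dx":0}]'; python3 - <<'E'
from h import *
t=grab("top","t1");s=grab("side","s1")
x=np.hstack([cv2.resize(t[170:258,262:394],None,fx=3,fy=3,interpolation=2),cv2.resize(s[185:273,175:307],None,fx=3,fy=3,interpolation=2)])
cv2.imwrite("pics/crop1.png",cv2.cvtColor(x,cv2.COLOR_RGB2BGR));print(telemetry.state()["ee_pos"])
E
```

```text
[ 511.24337452 -145.99095815  120.58242267]validation failed for argument at $[0]...
```

View pics/crop1.png

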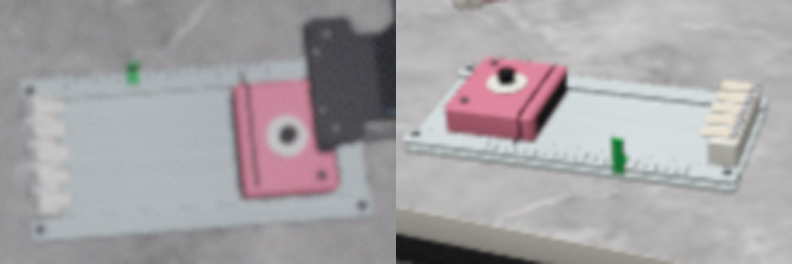

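The move was refused, probably because each row needs all four keys. The picture shows the gripper body above the back end and the stop unmoved.

```bash
python3 -m crank '[{"dx":0,"dy":-0.006,"dz":-0.0375,"yaw":0},{"dx":0,"dy":0,"dz":-0.0375,"yaw":0},{"dx":0,"dy":0,"dz":-0.0375,"yaw":0},{"dx":0,"dy":0,"dz":0,"yaw":0},{"dx":0,"dy":0,"dz":0,"yaw":0}]'
```

```text
time_s: 2.08
ee_pos: [509.7, -154.9, 32.9]
ee_rot: [180.0, -0.1, 5.1]
force: [0.1, 0.8, 0.4]
gripper_width: 0.4
gripper_force: 0.0
```

```bash
python3 -m crank '[{"dx":-0.0005,"dy":0.006,"dz":-0.004,"yaw":0},{"dx":-0.0005,"dy":0.005,"dz":0,"yaw":0},{"dx":-0.0005,"dy":0.005,"dz":0,"yaw":0},{"dx":-0.0005,"dy":0.005,"dz":0,"yaw":0},{"dx":0,"dy":0.0025,"dz":0,"yaw":0},{"dx":0,"dy":0,"dz":0,"yaw":0}]'
python3 -m crank '[{"dx":-0.0002,"dy":0.0025,"dz":0,"yaw":0},{"dx":-0.0003,"dy":0.0025,"dz":0,"yaw":0}]'
python3 -m crank '[{"dx":-0.0002,"dy":0.0025,"dz":0,"yaw":0},{"dx":-0.0003,"dy":0.0025,"dz":0,"yaw":0}]'
python3 -m crank '[{"dx":-0.0002,"dy":0.0025,"dz":0,"yaw":0},{"dx":-0.0003,"dy":0.0025,"dz":0,"yaw":0}]'
```

```text
time_s: 2.82
ee_pos: [507.7, -135.4, 28.8]
ee_rot: [180.0, -0.0, 5.1]
force: [-0.1, 1.3, 0.6]
gripper_width: 0.3
gripper_force: 0.0
time_s: 3.08
ee_pos: [507.2, -131.5, 28.7]
ee_rot: [180.0, 0.0, 5.1]
force: [-0.5, -0.2, -1.0]
gripper_width: 0.5
gripper_force: 0.0
time_s: 3.32
ee_pos: [506.9, -127.4, 28.8]
ee_rot: [180.0, -0.0, 5.1]
force: [0.2, -0.7, -0.0]
gripper_width: 0.5
gripper_force: 0.0
time_s: 3.58
ee_pos: [506.5, -123.7, 28.8]
ee_rot: [180.0, -0.0, 5.1]
force: [0.9, -6.5, -0.5]
gripper_width: -0.1
gripper_force: 3.0
```

Contact came at TCP y ≈ -124, as expected. I'll tap the stop forward by about 48 mm, then look again.

```bash
T='' ; python3 -m crank '[{"dx":-0.0005,"dy":0.005,"dz":0,"yaw":0},{"dx":-0.0005,"dy":0.005,"dz":0,"yaw":0},{"dx":0,"dy":0,"dz":0,"yaw":0},{"dx":-0.0005,"dy":0.005,"dz":0,"yaw":0},{"dx":-0.0005,"dy":0.005,"dz":0,"yaw":0},{"dx":0,"dy":0,"dz":0,"yaw":0},{"dx":-0.0005,"dy":0.005,"dz":0,"yaw":0},{"dx":-0.0005,"dy":0.005,"dz":0,"yaw":0},{"dx":0,"dy":0,"dz":0,"yaw":0}]'
python3 -m crank '[{"dx":-0.0005,"dy":0.005,"dz":0,"yaw":0},{"dx":-0.0005,"dy":0.005,"dz":0,"yaw":0},{"dx":0,"dy":0,"dz":0,"yaw":0},{"dx":-0.0005,"dy":0.005,"dz":0,"yaw":0},{"dx":-0.0005,"dy":0.005,"dz":0,"yaw":0},{"dx":0,"dy":0,"dz":0,"yaw":0},{"dx":-0.0005,"dy":0.005,"dz":0,"yaw":0},{"dx":-0.0005,"dy":0.005,"dz":0,"yaw":0},{"dx":0,"dy":0,"dz":0,"yaw":0}]'
python3 - <<'E'
from h import *
t=grab("top","t2");s=grab("side","s2")
x=np.hstack([cv2.resize(t[170:258,262:394],None,fx=3,fy=3,interpolation=2),cv2.resize(s[185:273,175:307],None,fx=3,fy=3,interpolation=2)])
cv2.imwrite("pics/crop2.png",cv2.cvtColor(x,cv2.COLOR_RGB2BGR))
E
```

```text
time_s: 4.7
ee_pos: [504.5, -100.8, 28.8]
ee_rot: [179.8, -0.1, 5.2]
force: [0.7, -5.8, -0.6]
gripper_width: 0.6
gripper_force: 2.8
time_s: 5.82
ee_pos: [502.4, -76.8, 28.9]
ee_rot: [179.8, -0.1, 5.2]
force: [1.4, -5.6, -0.8]
gripper_width: 0.5
gripper_force: 2.8
```

View pics/crop2.png

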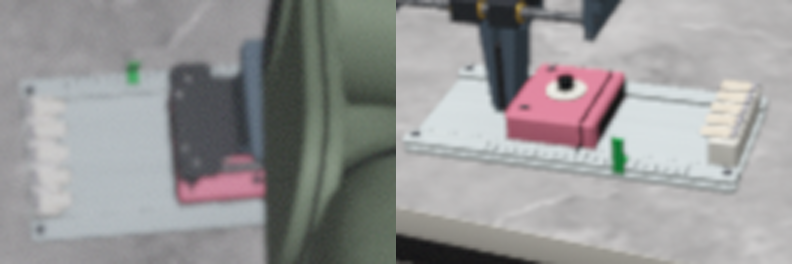

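The stop has moved about 48 mm, with its pointer line near side-crop px (585,140) and the tab at (619,155). About 32 mm remains, so I'll tap 24 mm more and measure.

```bash
python3 -m crank '[{"dx":-0.0005,"dy":0.005,"dz":0,"yaw":0},{"dx":-0.0005,"dy":0.005,"dz":0,"yaw":0},{"dx":0,"dy":0,"dz":0,"yaw":0},{"dx":-0.0005,"dy":0.005,"dz":0,"yaw":0},{"dx":-0.0005,"dy":0.005,"dz":0,"yaw":0},{"dx":0,"dy":0,"dz":0,"yaw":0},{"dx":-0.0005,"dy":0.005,"dz":0,"yaw":0},{"dx":-0.0003,"dy":0.0025,"dz":0,"yaw":0},{"dx":0,"dy":0,"dz":0,"yaw":0}]'
python3 - <<'E'
from h import *
t=grab("top","t3");s=grab("side","s3")
x=np.hstack([cv2.resize(t[180:250,270:350],None,fx=5,fy=5,interpolation=2),cv2.resize(s[195:265,205:285],None,fx=5,fy=5,interpolation=2)])
cv2.imwrite("pics/crop3.png",cv2.cvtColor(x,cv2.COLOR_RGB2BGR))
E
```

```text
time_s: 7.05
ee_pos: [500.5, -54.8, 28.9]
ee_rot: [179.8, -0.1, 5.2]
force: [1.1, -6.2, -2.5]
gripper_width: 0.6
gripper_force: 3.0
```

View pics/crop3.png

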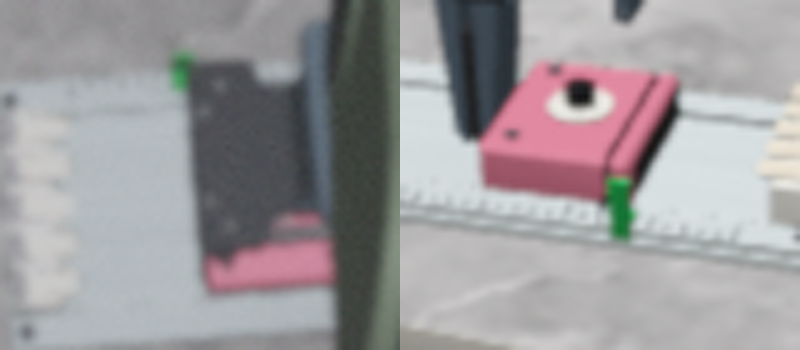

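The side crop shows the top line from (652,75) to (605,165), and the tab at x≈620 with its top at y≈180 and its base at y≈237. The gripper body hides the line from above.

```bash
python3 - <<'E'
from h import *
np.set_printoptions(precision=1,suppress=True)
f=lambda x,y:(205+(x-402)/5,195+(y-2)/5)
for a in(5.1,6.):
  a=np.radians(a);u=np.array([-np.sin(a),np.cos(a)])
  A,B=onz("side",f(652,75),36),onz("side",f(605,165),36)
  T,Bs=onz("side",f(620,180),40),onz("side",f(622,237),16)
  C=onz("side",f(581,107),38.5)
  print(A,B,T,Bs,C,"line->tab",[(t-b)[:2]@u for t in(T,Bs) for b in(A,B)],"collar",[(t-C)[:2]@u-25 for t in(T,Bs)])
E
```

```text
[459.8   9.6  36. ] [541.   19.4  36. ] [556.6  32.7  40. ] [562.9  35.2  16. ] [501.5  -8.   38.5] line->tab [np.float64(14.403519604527748), np.float64(11.851836897135875), np.float64(16.28485875207513), np.float64(13.733176044683258)] collar [np.float64(10.708692030299922), np.float64(12.590031177847301)]
[459.8   9.6  36. ] [541.   19.4  36. ] [556.6  32.7  40. ] [562.9  35.2  16. ] [501.5  -8.   38.5] line->tab [np.float64(12.854791230354472), np.float64(11.588277150182048), np.float64(14.633456424226322), np.float64(13.366942344053898)] collar [np.float64(9.785829258245101), np.float64(11.564494452116953)]
```

About 10–12 mm remains by vision and by odometry. I'll tap 7 mm, then back off for a clear view.

```bash
python3 -m crank '[{"dx":-0.0003,"dy":0.003,"dz":0,"yaw":0},{"dx":0,"dy":0,"dz":0,"yaw":0},{"dx":-0.0003,"dy":0.003,"dz":0,"yaw":0},{"dx":0,"dy":0,"dz":0,"yaw":0},{"dx":-0.0003,"dy":0.003,"dz":0,"yaw":0},{"dx":0,"dy":0,"dz":0,"yaw":0}]'
python3 -m crank '[{"dx":0.002,"dy":-0.015,"dz":0,"yaw":0},{"dx":0.005,"dy":-0.05,"dz":0.02,"yaw":0},{"dx":0.005,"dy":-0.05,"dz":0.04,"yaw":0},{"dx":0,"dy":-0.06,"dz":0,"yaw":0},{"dx":0,"dy":-0.06,"dz":0,"yaw":0},{"dx":0,"dy":0,"dz":0,"yaw":0},{"dx":0,"dy":0,"dz":0,"yaw":0}]'
python3 - <<'E'
from h import *
t=grab("top","t4");s=grab("side","s4")
x=np.hstack([cv2.resize(t[180:250,270:350],None,fx=5,fy=5,interpolation=2),cv2.resize(s[195:265,205:285],None,fx=5,fy=5,interpolation=2)])
cv2.imwrite("pics/crop4.png",cv2.cvtColor(x,cv2.COLOR_RGB2BGR))
E
```

```text
time_s: 7.9
ee_pos: [499.8, -47.7, 28.8]
ee_rot: [179.8, -0.1, 5.2]
force: [1.8, -6.0, -3.0]
gripper_width: 0.8
gripper_force: 3.1
time_s: 8.78
ee_pos: [507.7, -234.0, 76.5]
ee_rot: [-179.9, 0.1, 5.1]
force: [0.5, -0.3, 1.2]
gripper_width: 0.5
gripper_force: 0.0
```

View pics/crop4.png

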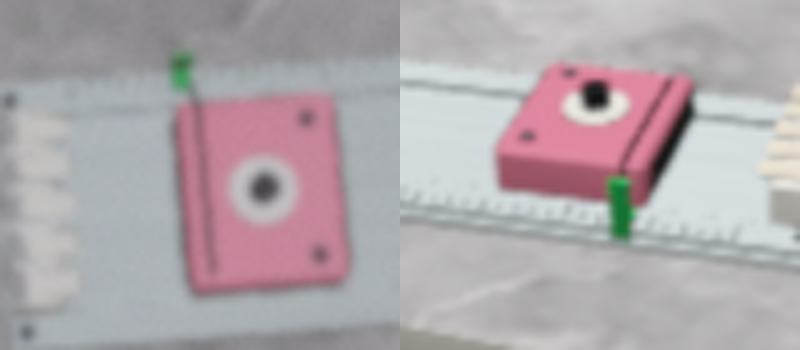

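The top crop shows the line from (197,108) to (212,270), with its pointer at about (192,90), just short of the green tab centre at (181,72). The collar is at (264,188). The side crop has the line from (670,80) to (624,170) and the collar at (595,106).

```bash
cat >> h.py <<'E'
def check(t,s):
    hs=cv2.cvtColor(t,cv2.COLOR_RGB2HSV).astype(int)
    g=lambda i:(lambda h:((h[...,0]>45)&(h[...,0]<85)&(h[...,1]>70)).astype(np.uint8))(cv2.cvtColor(i,cv2.COLOR_RGB2HSV).astype(int))
    cg,sg,_=blob(g(t),(295,185,318,205));cs,ss,_=blob(g(s),(235,220,262,250))
    c,st,r=measure(t,roi=(295,190,350,242));q=cv2.boxPoints(r)
    w=np.array([onz("top",p,36) for p in q])
    return cg,sg,cs,ss,w
E
python3 - <<'E'
from h import *
np.set_printoptions(precision=1,suppress=True)
rd=lambda n:cv2.cvtColor(cv2.imread(f"pics/{n}.png"),cv2.COLOR_BGR2RGB)
cg,sg,cs,ss,w=check(rd("t4"),rd("s4"));print(cg,sg,cs,ss,w.mean(0),np.linalg.norm(w-np.roll(w,1,0),axis=1))
ft=lambda x,y:(270+(x-2)/5,180+(y-2)/5);f=lambda x,y:(205+(x-402)/5,195+(y-2)/5)
C0=np.array([502.8,-76.4]);C=onz("top",ft(264,188),38.5);Lt=[onz("top",ft(*p),36) for p in((197,108),(212,270))];P=onz("top",ft(192,90),22)
Ls=[onz("side",f(*p),36) for p in((670,80),(624,170))];Cs=onz("side",f(595,106),38.5)
Gt=onz("top",cg,35);Gs=onz("side",cs,28);T=onz("side",f(620,180),40);print("C",C,Cs,"P",P,"G",Gt,Gs,tri(cg,cs))
for a in(5.1,6.):
  a=np.radians(a);u=np.array([-np.sin(a),np.cos(a)])
  d=lambda x,y:round(float((x-y)[:2]@u),1)
  print("moved",d(C[:2],C0),"top: line",[d(Gt,x) for x in Lt],"ptr",d(Gt,P),"rect",d(Gt,w.mean(0))-25,"collar",d(Gt,C)-25,"side: line",[d(Gs,x) for x in Ls],[d(T,x) for x in Ls],"collar",d(Gs,Cs)-25)
E
```

```text
[306. 194.] [305 191   3   7  21] [248.7 236.3] [247 230   5  13  51] [495.9  -1.2  36. ] [82.3 69.8 82.4 68.9]
C [497.7  -1.9  38.5] [498.8  -2.5  38.5] P [544.   28.1  22. ] G [549.3  33.4  35. ] [559.8  33.7  28. ] [552.2  31.6  23. ]
moved 74.6 top: line [5.0, 5.2] ptr 4.7 rect 4.699999999999999 collar 5.600000000000001 side: line [5.7, 3.4] [5.1, 2.7] collar 5.600000000000001
moved 74.6 top: line [4.8, 3.8] ptr 4.6 rect 3.8000000000000007 collar 4.699999999999999 side: line [4.2, 3.1] [3.5, 2.5] collar 4.600000000000001
```

About 4.5 mm remains. I'll go back to just short of contact and make a final 4 mm tap.

```bash
python3 -m crank '[{"dx":0,"dy":0.06,"dz":0,"yaw":0},{"dx":-0.003,"dy":0.06,"dz":0,"yaw":0},{"dx":-0.004,"dy":0.04,"dz":-0.04,"yaw":0},{"dx":-0.004,"dy":0.04,"dz":-0.02,"yaw":0},{"dx":0,"dy":0.02,"dz":0,"yaw":0},{"dx":0,"dy":0.005,"dz":0,"yaw":0},{"dx":0,"dy":0,"dz":0,"yaw":0},{"dx":0,"dy":0,"dz":0,"yaw":0}]'
python3 -m crank '[{"dx":0,"dy":0,"dz":0,"yaw":0}]'
```

```text
time_s: 9.88
ee_pos: [500.1, -55.2, 29.4]
ee_rot: [180.0, -0.1, 5.1]
force: [-0.4, -0.3, 0.7]
gripper_width: 0.2
gripper_force: 0.0
time_s: 10.0
ee_pos: [499.7, -55.1, 29.0]
ee_rot: [180.0, -0.0, 5.1]
force: [-0.2, -0.5, 0.7]
gripper_width: 0.4
gripper_force: 0.0
```

```bash
python3 -m crank '[{"dx":-0.0003,"dy":0.003,"dz":0,"yaw":0},{"dx":-0.0003,"dy":0.003,"dz":0,"yaw":0},{"dx":-0.0003,"dy":0.003,"dz":0,"yaw":0},{"dx":0,"dy":0,"dz":0,"yaw":0},{"dx":-0.0003,"dy":0.003,"dz":0,"yaw":0},{"dx":0,"dy":0,"dz":0,"yaw":0},{"dx":-0.0002,"dy":0.0025,"dz":0,"yaw":0},{"dx":0,"dy":0,"dz":0,"yaw":0},{"dx":0,"dy":0,"dz":0,"yaw":0}]'
python3 -m crank '[{"dx":0.002,"dy":-0.015,"dz":0,"yaw":0},{"dx":0.005,"dy":-0.05,"dz":0.02,"yaw":0},{"dx":0.005,"dy":-0.05,"dz":0.04,"yaw":0},{"dx":0,"dy":-0.06,"dz":0,"yaw":0},{"dx":0,"dy":-0.06,"dz":0,"yaw":0},{"dx":0,"dy":0,"dz":0,"yaw":0},{"dx":0,"dy":0,"dz":0,"yaw":0}]'
python3 - <<'E'
from h import *
t=grab("top","t5");s=grab("side","s5")
x=np.hstack([cv2.resize(t[180:250,270:350],None,fx=5,fy=5,interpolation=2),cv2.resize(s[195:265,205:285],None,fx=5,fy=5,interpolation=2)])
cv2.imwrite("pics/crop5.png",cv2.cvtColor(x,cv2.COLOR_RGB2BGR))
cg,sg,cs,ss,w=check(t,s);print(w.mean(0));print(telemetry.state()["ee_pos"])
E
```

```text
time_s: 11.12
ee_pos: [498.5, -43.7, 28.8]
ee_rot: [179.9, -0.0, 5.2]
force: [0.8, -6.7, -0.4]
gripper_width: 0.6
gripper_force: 3.1
time_s: 12.0
ee_pos: [507.6, -230.3, 76.5]
ee_rot: [-179.9, 0.0, 5.1]
force: [-0.9, -0.2, -0.5]
gripper_width: 0.1
gripper_force: 0.0
[495.66665641   2.95711171  36.        ]
[ 507.74761798 -229.57984434   76.57765055]
```

View pics/crop5.png

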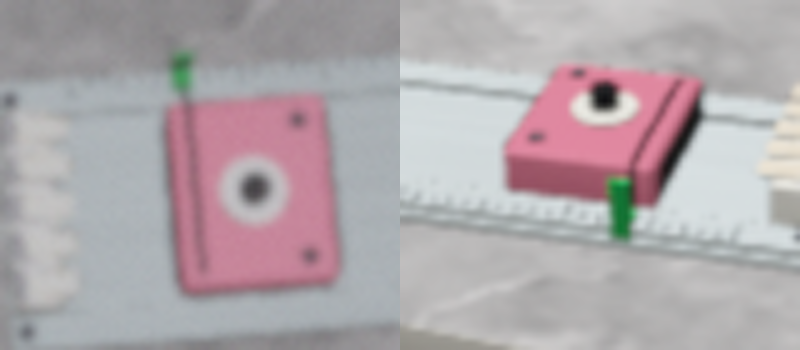

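The pointer line now runs into the green tab. In the top crop it extends to about (187,72) against the tab centre at (181,72), so it is 0.5–2 mm short and inside the band. The pin is at (254,188), which puts it at world (497, 2). Next I'll press it.

```bash
python3 -m crank '[{"dx":-0.0025,"dy":0.06,"dz":0.005,"yaw":0},{"dx":-0.0025,"dy":0.06,"dz":0,"yaw":0},{"dx":-0.0025,"dy":0.06,"dz":0,"yaw":0},{"dx":-0.0025,"dy":0.06,"dz":0,"yaw":0},{"dx":-0.0025,"dy":0.04,"dz":0,"yaw":0},{"dx":-0.001,"dy":0.01,"dz":0,"yaw":0},{"dx":0,"dy":0,"dz":0,"yaw":0},{"dx":0,"dy":0,"dz":0,"yaw":0},{"dx":0,"dy":0,"dz":0,"yaw":0}]'
```

```text
time_s: 13.22
ee_pos: [497.3, 0.4, 80.7]
ee_rot: [180.0, 0.0, 5.0]
force: [0.3, -0.4, 0.4]
gripper_width: 0.8
gripper_force: 0.0
```

```bash
python3 -m crank '[{"dx":0,"dy":0.0025,"dz":-0.015,"yaw":0},{"dx":0,"dy":0,"dz":-0.012,"yaw":0},{"dx":0,"dy":0,"dz":0,"yaw":0},{"dx":0,"dy":0,"dz":0,"yaw":0}]'
python3 -m crank '[{"dx":0,"dy":0,"dz":-0.0025,"yaw":0},{"dx":0,"dy":0,"dz":-0.0025,"yaw":0},{"dx":0,"dy":0,"dz":0,"yaw":0}]'
python3 -m crank '[{"dx":0,"dy":0,"dz":-0.0025,"yaw":0},{"dx":0,"dy":0,"dz":-0.0025,"yaw":0},{"dx":0,"dy":0,"dz":0,"yaw":0}]'
```

```text
time_s: 13.72
ee_pos: [497.2, 3.2, 59.0]
ee_rot: [180.0, 0.0, 5.1]
force: [0.7, -1.0, 0.6]
gripper_width: 0.5
gripper_force: 0.0
time_s: 14.1
ee_pos: [497.5, 3.3, 55.5]
ee_rot: [180.0, -0.1, 5.1]
force: [0.4, 0.2, 2.3]
gripper_width: 0.6
gripper_force: 1.5
time_s: 14.48
ee_pos: [497.5, 3.3, 51.3]
ee_rot: [180.0, -0.0, 5.1]
force: [-0.6, 0.5, 2.8]
gripper_width: 0.6
gripper_force: 1.7
```

```bash
python3 -m crank '[{"dx":0,"dy":0,"dz":-0.0025,"yaw":0},{"dx":0,"dy":0,"dz":-0.0015,"yaw":0},{"dx":0,"dy":0,"dz":0,"yaw":0}]'
python3 -m crank '[{"dx":0,"dy":0,"dz":-0.001,"yaw":0},{"dx":0,"dy":0,"dz":-0.0005,"yaw":0},{"dx":0,"dy":0,"dz":0,"yaw":0}]'
python3 -m crank '[{"dx":0,"dy":0,"dz":-0.0005,"yaw":0},{"dx":0,"dy":0,"dz":0,"yaw":0}]'
```

```text
time_s: 14.85
ee_pos: [497.5, 3.3, 48.0]
ee_rot: [180.0, -0.0, 5.1]
force: [0.6, 0.7, 4.2]
gripper_width: 0.5
gripper_force: 1.8
time_s: 15.22
ee_pos: [497.5, 3.3, 46.8]
ee_rot: [180.0, -0.0, 5.1]
force: [0.8, 0.3, 4.7]
gripper_width: 0.5
gripper_force: 2.2
time_s: 15.48
ee_pos: [497.5, 3.3, 46.8]
ee_rot: [180.0, -0.0, 5.1]
force: [0.4, 1.1, 7.4]
gripper_width: 0.5
gripper_force: 3.6
```

```bash
python3 -m crank '[{"dx":0,"dy":0,"dz":-0.001,"yaw":0},{"dx":0,"dy":0,"dz":-0.001,"yaw":0},{"dx":0,"dy":0,"dz":0,"yaw":0}]'
```

```text
time_s: 15.85
ee_pos: [497.5, 3.3, 46.7]
ee_rot: [180.0, -0.1, 5.1]
force: [-1.8, -0.5, 19.7]
gripper_width: 0.7
gripper_force: 9.8
```

At 20 N it is firmly bottomed on the collar. I'll lift straight up, retreat and check.

```bash
python3 -m crank '[{"dx":0,"dy":0,"dz":0.005,"yaw":0},{"dx":0,"dy":0,"dz":0.02,"yaw":0},{"dx":0,"dy":0,"dz":0.05,"yaw":0},{"dx":0,"dy":-0.06,"dz":0.02,"yaw":0},{"dx":0,"dy":-0.07,"dz":0,"yaw":0},{"dx":0,"dy":-0.07,"dz":0,"yaw":0},{"dx":0,"dy":-0.07,"dz":0,"yaw":0},{"dx":0,"dy":-0.03,"dz":0,"yaw":0},{"dx":0,"dy":0,"dz":0,"yaw":0},{"dx":0,"dy":0,"dz":0,"yaw":0}]'
python3 - <<'E'
from h import *
t=grab("top","t6");s=grab("side","s6")
x=np.hstack([cv2.resize(t[180:250,270:350],None,fx=5,fy=5,interpolation=2),cv2.resize(s[195:265,205:285],None,fx=5,fy=5,interpolation=2)])
cv2.imwrite("pics/crop6.png",cv2.cvtColor(x,cv2.COLOR_RGB2BGR))
print(check(t,s)[4].mean(0))
o=cv2.cvtColor(cv2.imread("pics/top0.png"),cv2.COLOR_BGR2RGB);print("bystander diff",np.abs(o[175:235,150:240].astype(int)-t[175:235,150:240]).max())
E
```

```text
time_s: 17.1
ee_pos: [496.5, -235.7, 120.0]
ee_rot: [-179.9, 0.1, 5.1]
force: [-0.3, 0.1, 0.7]
gripper_width: 0.5
gripper_force: 0.0
[495.58745307   2.94430961  36.        ]
bystander diff 9
```

View pics/crop6.png

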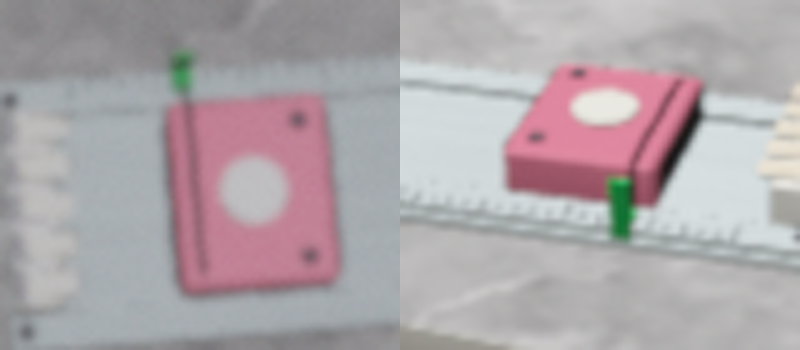

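The pin is flush and no longer visible in the white collar at (254,190). The stop has not moved (line still at the tab), and the bystanders are unchanged.

```bash
python3 -c "
from workcell import ticket;print(ticket.job_done())"
```

```text
the job is handed in; nothing more can be done
None
```

I tapped the stop up to the green marker (its pointer about 1 mm short of centre by my measurement), pressed the pin flush with its collar, left the bystanders undisturbed, and handed the job in at about 17 s.

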